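# Make up two toy gift sets on the shop counter

### The job

Make up the two gift sets. Pink tray: stand the big purple scoop upright on the middle of the round mark, then nest the small yellow scoop fully down inside it with its handle pointing the opposite way to the big one's, and park the red car in the middle of the dark bay, along it. Turquoise tray: stand the sweet jar on the middle of the round mark, never tipping it over, and park the blue car in the middle of the dark bay, along it; leave the green car where it is.

Things in the scene. Friction and masses are not known exactly. Their poses are not given: they have to be found in the camera images.
- big_scoop: Big purple sand scoop, loose, upright, 50-100 g. Cup 50 mm high, outside dia 62 (foot) to 72 (rim), wall 3, floor 4. Level handle 14 wide, z 42 to 50 mm, runs along +x to 95 mm from the cup's axis; its last 7 mm is a thumb stop rising to z 64. Pinch the handle across its width, about 62 mm from the axis. Origin: cup's axis, underside; z up.
- small_scoop: Small yellow sand scoop, loose, upright, 35-70 g. Cup 56 mm high, outside dia 42 (foot) to 51 (rim), wall 3. Level handle 14 wide, z 48 to 56 mm, along +x to 88 mm from the cup's axis; pinch it 62 mm out. Nested it stands 4 mm above the big one's underside, 7 mm play all round, its handle 2 mm over that rim. Origin: cup's axis, underside; z up.
- small_scoop_handle_end (a point): Far end of the yellow scoop's handle, 88 mm from the cup's axis and 52 mm above its underside.
- red_car: Red die-cast toy car, loose, 80 long (x axis, headlamps at +x) x 36 wide x 31 high mm, 60-110 g; origin at the centre of its underside, z up. The lower 20 mm is a straight-sided block of the full 80 x 36; the blue-grey cabin above is 42 x 30. Wheels do not turn. It belongs to the pink tray.
- blue_car: Blue die-cast toy car, loose, 80 long (x axis, headlamps at +x) x 36 wide x 31 high mm, 60-110 g; origin at the centre of its underside, z up. The lower 20 mm is a straight-sided block of the full 80 x 36; the blue-grey cabin above is 42 x 30. Wheels do not turn. It belongs to the turquoise tray.
- green_car: Green die-cast toy car, loose, 80 long (x axis, headlamps at +x) x 36 wide x 31 high mm, 60-110 g; origin at the centre of its underside, z up. The lower 20 mm is a straight-sided block of the full 80 x 36; the blue-grey cabin above is 42 x 30. Wheels do not turn. It belongs to no set and stays where it is.
- sweet_jar: Closed amber-orange jar of sweets with a white lid, loose, upright, 50 mm in diameter, 65 mm high, 105 to 200 g; origin at the centre of its underside, z up.
- pink_tray: Pink gift tray, fixed, 250 (x) x 140 (y) mm, floor 4 thick, rim 10 high, 4 thick; origin at the centre of its underside. Printed on the floor: a round mark (white ring, 92 across) centred at x = +62, y = 0, and a dark bay with white border, 100 long along y, 54 along x, centred at x = -62, y = 0. At the start it stands at the left or right of the stock.
- turquoise_tray: Turquoise gift tray, fixed, 250 (x) x 140 (y) mm, floor 4 thick, rim 10 high, 4 thick; origin at the centre of its underside. Printed on the floor: a round mark (white ring, 92 across) centred at x = +62, y = 0, and a dark bay with white border, 100 long along y, 54 along x, centred at x = -62, y = 0. At the start it stands on the other side from the pink one.
Mind the look-alikes: they are no part of the job. There is more than one size of the small_scoop; the one meant has the size given above.

How it is judged:
By the outcome, as a careful person would: the job done as asked, in the order asked, and still so for the second after the job is handed in, with the robot touching nothing.
It also fails if it takes over 136 s, if anything falls off the work surface, if the arm or the gripper's body presses on something with over 40 N, if the wrist force passes 120 N, or if a joint passes its speed limit or range.

### The arm

A 6-joint arm with a two-finger parallel gripper is mounted at the origin on the work surface. World frame = base frame: x ahead of the robot, y to its left, z up, the work surface at z = 0. Lengths are in m, angles in rad, forces in N, time in s.
With the tool pointing down it reaches from about 0.275 to 0.75 m from the base axis. Payload 10.2 kg.
Tool frame: the origin (TCP) lies on the centre line of the jaws, within the pads' length; the fingertips stand 11 mm ahead of it and the grasp point (between the pads) lies 8 mm behind it; z points along the fingers, y is the line along which they close (so a half turn about z gives the same grasp; the last joint's range is limited). The gripper opens to 88 mm and grips with 3 to 60 N. Pads are 18 mm wide; open, the fingers measure 123 mm over their backs; the gripper's body (75 mm by 187 mm) begins 45 mm behind the grasp point.
Start: joints at [-1.492, 0.313, 1.498, -0, 1.331, -0.223], TCP at [0.156, -0.501, 0.25] pointing down, gripper open.
Joint ranges: [-2.94, 2.94], [-0.97, 2.17], [0.19, 2.56], [-1.23, 4.37], [0.02, 3.11], [-2.88, 2.88]. Speed limits (rad/s): [2.39, 2.39, 3.01, 3.14, 3.14, 3.14].

### API

Orientations are given as a unit quaternion [x, y, z, w].
In Python, from cell import state, camera, hand_in gives the robot as it stands.
- The arm moves only by the tool apply_moves, never from a script. Its argument "targets" is a list that holds one entry, the list of rows, each a list of 5 numbers: the finger opening in cm, from 0 to 8.81, then the shift along the tool's x, y, z in cm, then the turn about the tool's z in degrees. In form: [[[fingers, x, y, z, spin], ...]]. A call has 1 to 8 rows; each row shifts and turns the commanded pose from where the row before left it, along the tool's axes as they then stand; what a row does not reach is not made up. A row lasts 1/8 s, in which the tool goes at most 62.5 mm and 10.7 degrees, less where a joint would pass 70% of its speed; a pose out of reach is approached as far as the arm can. A call is refused whole if a number of a shift passes 6.25 or a number of a turn 10.7, either way. A call with a gripper value outside its range is refused whole. The fingers move at their own pace and stop on an object; the grip force is fixed at half the most. Time passes only in rows, so rows that do not move let the fingers close. It gives the time, the measured TCP pose, the force, the opening and the grip force at its end, in the units of the state.
- state(): the state, without advancing time (a new reading comes with each control period).
- camera(name): name is "side" or "top"; returns a dict with "color" (400x640x3 uint8, red, green, blue), "range_z" (400x640 float32, m along the optical axis (not along the pixel's ray), 0 where there is no reading), "intrinsics" (3x3 intrinsics, pixels), "pose" (4x4, takes a point from camera to world coordinates). Camera axes: x right, y down, z forward; pixel columns grow to the right and rows downward; lengths in m; the calibration is good to about 2 mm. A picture is of the moment at which its call begins.
- hand_in(): hands the job in; it is judged then, once.
The state is a dict: "clock": time; "joint_positions": joint angles; "dq": joint speeds; "effort": joint torques, N m; "ee_pos": TCP position; "ee_rot": TCP orientation; "ft_force": force on the tool from outside, world axes, zero at the start; "ft_torque": the same for the moment, N m; "gripper_width": finger opening in m; "finger_force": force on a finger pad.
Only numpy, scipy, OpenCV 4.12 (cv2) and the standard library are available. Lean on these libraries where they do the work, as an engineer would, in place of code of your own. Each camera call takes 0.05 s, during which the arm holds its last target. There are 200 camera calls.

## Working session

There is one attempt and no reset: what is moved stays moved. The work goes in short steps, Python scripts to look and compute and a tool call to move; the robot and the scene stay as the last step left them, time stands still between calls to the robot, and variables do not carry over. Pictures are saved under pics/ and viewed, at most 14 in all, crops included, and the job is handed in when it is done.

Besides the shell and the picture viewer there is one more tool, called after "Request:" as name(argument=value, ...) on one line, values as JSON. apply_moves: Moves the arm, as the interface text tells. Its arguments: {"type":"object","properties":{"targets":{"type":"array","items":{"type":"array","items":{"type":"array","items":{"type":"number"}}}}},"required":["targets"]}

```bash
mkdir -p pics; ls; cat > h.py <<'E'
import numpy as np, cv2
from cell import state, camera, hand_in
def cloud(c):
    K=np.array(c["intrinsics"]);T=np.array(c["pose"]);z=c["range_z"]
    v,u=np.mgrid[:z.shape[0],:z.shape[1]]
    P=np.stack([(u-K[0,2])/K[0,0]*z,(v-K[1,2])/K[1,1]*z,z],-1)
    W=P@T[:3,:3].T+T[:3,3]; W[z==0]=np.nan
    return W
def save(n,im): cv2.imwrite("pics/"+n,im[...,::-1])
E
python3 - <<'E'
from h import *
s=state();print({k:np.round(v,3).tolist() for k,v in s.items()})
for n in("top","side"):
    c=camera(n);save(n+"0.png",c["color"]);np.savez("/tmp/"+n,**c);print(np.round(c["pose"],3),c["intrinsics"])
E
```

```text
pics
{'clock': 0.0, 'joint_positions': [-1.492, 0.313, 1.498, -0.0, 1.331, -0.223], 'dq': [0.001, -0.0, 0.0, 0.0, 0.001, 0.001], 'effort': [0.0, -40.221, -25.227, 0.069, 0.035, -0.0], 'ee_pos': [0.156, -0.501, 0.249], 'ee_rot': [0.989, 0.15, 0.0, -0.001], 'ft_force': [-0.044, 0.818, -0.33], 'ft_torque': [-0.014, 0.022, 0.042], 'finger_force': 0.0, 'gripper_width': 0.088}
[[-0.014 -0.989  0.149  0.36 ]
 [-1.     0.013 -0.005  0.019]
 [ 0.003 -0.149 -0.989  0.786]
 [ 0.     0.     0.     1.   ]] [[377.27319001   0.         316.65064725]
 [  0.         377.27319001 202.55213603]
 [  0.           0.           1.        ]]
[[-0.863 -0.335  0.378  0.156]
 [-0.504  0.546 -0.669  0.573]
 [ 0.018 -0.768 -0.641  0.65 ]
 [ 0.     0.     0.     1.   ]] [[456.14632882   0.         324.17505083]
 [  0.         456.14632882 199.85276165]
 [  0.           0.           1.        ]]
```

View pics/top0.png

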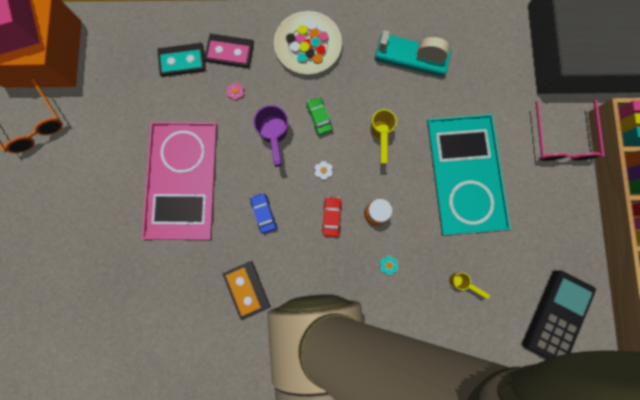

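View pics/side0.png

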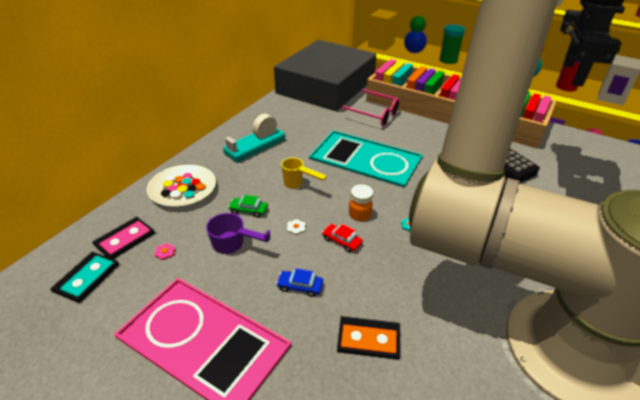

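The top view shows the pink tray on the left (180,180), turquoise on the right (468,175), the big purple scoop at (270,122), and yellow scoops at (384,122) and, as a small decoy, (461,281). The blue car is at (262,213), red (332,217), green (319,116) and the jar at (379,211). The side view agrees.

```bash
cat >> h.py <<'E'
HUE={"purple":(128,145),"yellow":(24,34),"red":(0,5),"blue":(110,125),"green":(50,70),"pink":(155,172),"turq":(82,95),"orange":(7,18)}
def seg(c,h,smin=110,vmin=40):
    hsv=cv2.cvtColor(np.ascontiguousarray(c["color"]),cv2.COLOR_RGB2HSV);a,b=HUE[h]
    m=cv2.inRange(hsv,(a,smin,vmin),(b,255,255))
    if h=="red": m|=cv2.inRange(hsv,(175,smin,vmin),(180,255,255))
    return m
def blobs(c,h,amin=60,**k):
    W=cloud(c);n,L,S,C=cv2.connectedComponentsWithStats(seg(c,h,**k))
    for i in range(1,n):
        if S[i,4]<amin: continue
        P=W[L==i];P=P[~np.isnan(P[:,0])]
        if len(P)<30: continue
        yield C[i],P
def rect(P):
    (x,y),(w,h),a=cv2.minAreaRect((P[:,:2]*1000).astype(np.float32))
    if w<h:w,h,a=h,w,a+90
    return [round(float(t),1) for t in (x,y,w,h,(a+90)%180-90)]
E
python3 - <<'E'
from h import *
for n in("top","side"):
    c=dict(np.load(f"/tmp/{n}.npz"))
    for h in HUE:
        for C,P in blobs(c,h):
            m=P.mean(0)
            if not(.1<m[0]<.8 and abs(m[1])<.5): continue
            zt=np.percentile(P[:,2],97); Q=P[P[:,2]>zt-.012]
            print(n,h,C.round(),len(P),"z",np.percentile(P[:,2],[3,50,97]).round(3),"all",rect(P),"top",rect(Q))
E
```

```text
top purple [272. 127.] 1088 z [0.004 0.023 0.054] all [613.7, 94.3, 125.7, 66.7, 27.5] top [613.7, 94.3, 125.7, 66.7, 27.5]
top yellow [383. 134.] 571 z [0.002 0.056 0.06 ] all [617.1, -121.2, 137.1, 57.0, -15.2] top [603.8, -123.6, 112.3, 48.5, 1.9]
top yellow [467. 285.] 368 z [0.    0.035 0.041] all [305.6, -292.1, 91.7, 34.0, 70.2] top [307.7, -284.1, 75.3, 32.5, 70.2]
top red [332. 211.] 423 z [0.017 0.031 0.035] all [458.0, -15.7, 61.6, 35.4, -4.8] top [450.4, -14.0, 46.2, 30.3, -2.0]
top red [330. 232.] 137 z [0.001 0.02  0.023] all [414.2, -11.8, 36.0, 16.2, 81.6] top [414.5, -11.2, 34.6, 15.9, 81.6]
top blue [261. 208.] 401 z [0.018 0.032 0.035] all [465.2, 129.1, 57.6, 33.4, 19.1] top [462.5, 129.1, 52.8, 30.0, 18.4]
top blue [268. 227.] 126 z [0.016 0.02  0.022] all [425.7, 116.6, 32.9, 16.2, -70.7] top [425.7, 116.6, 32.9, 16.2, -70.7]
top green [317. 110.] 334 z [0.019 0.032 0.035] all [671.7, 11.6, 58.7, 32.6, 17.9] top [667.2, 9.4, 48.2, 29.7, 18.9]
top green [324. 129.] 123 z [0.017 0.02  0.023] all [633.3, -2.1, 32.4, 16.9, -71.5] top [633.3, -2.1, 32.4, 16.9, -71.5]
[... 3131 characters left out ...]
] all [534.0, -301.7, 249.8, 146.6, 4.3] top [534.0, -301.7, 249.8, 146.6, 4.3]
side turq [405. 224.] 72 z [0.    0.005 0.007] all [322.0, -34.5, 221.9, 17.5, -70.3] top [322.0, -34.5, 221.9, 17.5, -70.3]
side turq [ 86. 276.] 923 z [0.008 0.01  0.012] all [793.7, 311.3, 91.8, 50.2, -82.4] top [793.7, 311.3, 91.8, 50.2, -82.4]
side orange [200. 186.] 75 z [0.004 0.015 0.017] all [798.6, 6.9, 37.9, 22.1, -47.0] top [795.7, 10.0, 29.4, 22.1, -47.0]
side orange [360. 210.] 420 z [0.    0.026 0.045] all [459.1, -104.8, 67.0, 50.7, -3.3] top [447.5, -93.7, 47.8, 27.4, 15.3]
side orange [369. 338.] 1263 z [0.008 0.01  0.012] all [297.7, 166.7, 91.8, 48.2, 22.4] top [297.7, 166.7, 91.8, 48.2, 22.4]
```

```bash
cat > fit.py <<'E'
from h import *
from scipy.optimize import least_squares
def ang(v): return np.degrees(np.arctan2(v[1],v[0]))
def scoop(W,c0,r,zlo,zhi,hz):
    """rim circle (outer radius r known, wall 3) from points in z band, then handle line"""
    P=W.reshape(-1,3);P=P[~np.isnan(P[:,0])]
    P=P[np.linalg.norm(P[:,:2]-c0,axis=1)<.13]
    h=P[(P[:,2]>zlo)&(P[:,2]<zhi)]
    c=np.array(c0)
    for _ in range(15):
        d=np.linalg.norm(h[:,:2]-c,axis=1); R=h[(d>r-.012)&(d<r+.008)][:,:2]
        c=least_squares(lambda q:np.linalg.norm(R-q,axis=1)-(r-.0015),c,loss="soft_l1",f_scale=.002).x
    d=np.linalg.norm(h[:,:2]-c,axis=1);H=h[(d>r+.008)&(d<.1)]
    mid=H[:,:2].mean(0)-c
    return c*1000,len(R),ang(mid),np.median(H[:,2])*1000,d[d<.11].max()*1000
def car(c,h,c0):
    W=cloud(c);m=seg(c,h,90)
    P=W[m>0];P=P[~np.isnan(P[:,0])];P=P[np.linalg.norm(P[:,:2]-c0,axis=1)<.06]
    return rect(P),np.percentile(P[:,2],97).round(3)
E
python3 - <<'E'
from fit import *
for n,dz in(("top",.003),("side",0.)):
    c=dict(np.load(f"/tmp/{n}.npz"));W=cloud(c);W[...,2]-=dz
    print(n,"big",*scoop(W,[.64,.1],.036,.040,.056,0))
    print(n,"small",*scoop(W,[.64,-.125],.0255,.047,.062,0))
    P=W.reshape(-1,3);P=P[(np.linalg.norm(P[:,:2]-[.447,-.1],axis=1)<.05)&(P[:,2]>.058)];print("jar lid",rect(P),np.median(P[:,2]))
    for h,c0 in(("red",[.449,-.014]),("blue",[.453,.128])): 
        P=W.reshape(-1,3);d=np.linalg.norm(P[:,:2]-c0,axis=1)
        Q=P[(d<.055)&(P[:,2]>.0125)&(P[:,2]<.034)];print(h,car(c,h,c0),"geom",rect(Q),len(Q))
E
```

```text
top big [637.81873072 107.53494297] 270 -170.78890681183893 48.46677349267126 93.9057087827682
top small [ 633.78844853 -122.03144361] 193 176.95592988575152 54.331363286838965 86.4512071131929
jar lid [452.2, -106.2, 43.2, 42.9, 88.4] 0.06337522089772485
red ([447.8, -14.7, 83.9, 36.8, -5.0], np.float64(0.035)) geom [447.0, -13.6, 81.0, 35.1, -4.0] 644
blue ([455.5, 127.7, 79.8, 36.7, 18.4], np.float64(0.035)) geom [456.4, 127.3, 81.3, 35.7, 18.7] 652
side big [635.89873905 109.09426185] 370 -172.13202715283273 48.17613693678957 94.22650984852311
side small [ 632.40884166 -121.09423143] 181 175.81855550833615 54.042869141896155 87.28623353852791
jar lid [450.6, -105.7, 45.8, 41.5, -63.4] 0.06365599967440921
red ([451.6, -14.5, 97.3, 45.7, -15.3], np.float64(0.031)) geom [444.9, -13.3, 81.1, 36.9, -5.7] 605
blue ([453.3, 128.5, 80.1, 34.6, 18.6], np.float64(0.032)) geom [453.9, 128.6, 80.9, 36.6, 17.8] 797
```

```bash
cat > plan.py <<'E'
import sys,math
from h import *
def cur():
    s=state();q=s["ee_rot"];return np.array(s["ee_pos"])*1000,math.degrees(2*math.atan2(q[1],q[0])),s
def go(way,step=50):
    """way: (finger cm,x,y,z mm,psi deg); prints tool-axes distances per row to it"""
    p,psi,s=cur();print("at",p.round(1),round(psi,2),"f",round(s["gripper_width"]*1000,1),"t",round(s["clock"],1),"q",np.round(s["joint_positions"],2))
    for w in way:
        t=np.array(w[1:4],float);d=(w[4]-psi+180)%360-180
        n=max(1,math.ceil(np.linalg.norm(t-p)/step),math.ceil(abs(d)/10.5));D=(t-p)/n;r=[]
        for i in range(n):
            a=math.radians(psi);r.append([w[0],round((D[0]*math.cos(a)+D[1]*math.sin(a))/10,2),round((D[0]*math.sin(a)-D[1]*math.cos(a))/10,2),round(-D[2]/10,2),round(-d/n,2)]);psi+=d/n
        print(w,*r,sep="\n ");p=t
if __name__=="__main__": go(eval(sys.argv[1]),*map(float,sys.argv[2:]))
E
python3 plan.py "[(4,575.6,99.1,110,8.5)]"
```

```text
at [ 156.  -501.1  249.2] 17.29 f 88.0 t 0.1 q [-1.49  0.31  1.5  -0.    1.33 -0.22]
(4, 575.6, 99.1, 110, 8.5)
 [4, np.float64(3.86), np.float64(-2.99), np.float64(0.93), 0.59]
 [4, np.float64(3.83), np.float64(-3.03), np.float64(0.93), 0.59]
 [4, np.float64(3.8), np.float64(-3.07), np.float64(0.93), 0.59]
 [4, np.float64(3.77), np.float64(-3.11), np.float64(0.93), 0.59]
 [4, np.float64(3.73), np.float64(-3.14), np.float64(0.93), 0.59]
 [4, np.float64(3.7), np.float64(-3.18), np.float64(0.93), 0.59]
 [4, np.float64(3.67), np.float64(-3.22), np.float64(0.93), 0.59]
 [4, np.float64(3.64), np.float64(-3.26), np.float64(0.93), 0.59]
 [4, np.float64(3.6), np.float64(-3.29), np.float64(0.93), 0.59]
 [4, np.float64(3.57), np.float64(-3.33), np.float64(0.93), 0.59]
 [4, np.float64(3.53), np.float64(-3.37), np.float64(0.93), 0.59]
 [4, np.float64(3.5), np.float64(-3.4), np.float64(0.93), 0.59]
 [4, np.float64(3.47), np.float64(-3.44), np.float64(0.93), 0.59]
 [4, np.float64(3.43), np.float64(-3.47), np.float64(0.93), 0.59]
 [4, np.float64(3.39), np.float64(-3.51), np.float64(0.93), 0.59]
```

Request:
apply_moves(targets=[[[4, 3.86, -3, 0.5, 0.6], [4, 3.83, -3.03, 0.5, 0.6], [4, 3.8, -3.07, 0.5, 0.6], [4, 3.77, -3.1, 0.5, 0.6], [4, 3.73, -3.14, 1, 0.6], [4, 3.7, -3.18, 1, 0.6], [4, 3.67, -3.2, 1, 0.6], [4, 3.64, -3.26, 1, 0.6]]])

```text
clock: 1.1
ee_pos: [0.3808, -0.1801, 0.1893]
ee_rot: [0.994, 0.109, -0.0, -0.0]
ft_force: [0.6, -1.0, -0.6]
gripper_width: 0.04
finger_force: 0.0
```

```bash
sed -i 's/import sys,math/import sys,math,builtins/; s/r.append(\[w\[0\],/r.append([w[0]]+[float(v) for v in [/; s/round(-d\/n,2)\])/round(-d\/n,2)]])/' plan.py; sed -i 's/print(w,\*r,sep="\\n ")/print(w,*(f"{n} x {r[0]}",) if abs(d)<.6 else r,sep="\\n ")/' plan.py
python3 plan.py "[(4,575.6,99.1,110,8.5)]"
```

```text
at [ 380.8 -180.1  189.3] 12.46 f 40.0 t 1.1 q [-0.72  0.15  1.88 -0.    1.12  0.63]
(4, 575.6, 99.1, 110, 8.5)
 [4, 3.58, -3.29, 1.13, 0.57]
 [4, 3.55, -3.33, 1.13, 0.57]
 [4, 3.51, -3.36, 1.13, 0.57]
 [4, 3.48, -3.4, 1.13, 0.57]
 [4, 3.45, -3.43, 1.13, 0.57]
 [4, 3.41, -3.47, 1.13, 0.57]
 [4, 3.38, -3.5, 1.13, 0.57]
```

Request:
apply_moves(targets=[[[4, 3.58, -3.29, 1.13, 0.57], [4, 3.55, -3.33, 1.13, 0.57], [4, 3.51, -3.36, 1.13, 0.57], [4, 3.48, -3.4, 1.13, 0.57], [4, 3.45, -3.43, 1.13, 0.57], [4, 3.41, -3.47, 1.13, 0.57], [4, 3.38, -3.5, 1.13, 0.57], [4, 0, 0, 0, 0]]])

```text
clock: 2.1
ee_pos: [0.5751, 0.1, 0.109]
ee_rot: [0.997, 0.076, -0.001, -0.0]
ft_force: [-1.0, 0.3, -0.4]
gripper_width: 0.0401
finger_force: 0.0
```

```bash
python3 plan.py "[(4,575.6,99.1,38,8.5)]" 20
python3 - <<'E'
from fit import *
for n,dz in(("top",.003),("side",0.)):
    c=camera(n);save(n+"1.png",c["color"]);W=cloud(c);W[...,2]-=dz
    print(n,"big",*scoop(W,[.637,.108],.036,.040,.056,0))
E
```

```text
at [575.1 100.  109. ] 8.68 f 40.1 t 2.1 q [-0.03  0.58  1.48  0.    1.08  1.39]
(4, 575.6, 99.1, 38, 8.5)
 4 x [4, 0.01, 0.02, 1.77, 0.05]fit.py:14: RuntimeWarning: Mean of empty slice.
  mid=H[:,:2].mean(0)-c
  ret = um.true_divide(
  return _methods._mean(a, axis=axis, dtype=dtype,
  ret = ret.dtype.type(ret / rcount)
Traceback (most recent call last):
  File "fit.py", line 15, in scoop
    return c*1000,len(R),ang(mid),np.median(H[:,2])*1000,d[d<.11].max()*1000
                                                         ~~~~~~~~~~~~^^
ValueError: zero-size array to reduction operation maximum which has no identity
```

Request:
apply_moves(targets=[[[4, 0.01, 0, 1.77, 0], [4, 0.01, 0.02, 1.77, 0.1], [4, 0.01, 0.02, 1.77, 0.1], [4, 0.01, 0.02, 1.8, 0], [4, 0, 0, 0, 0], [0, 0, 0, 0, 0], [0, 0, 0, 0, 0], [0, 0, 0, 0, 0]]])

```text
clock: 3.15
ee_pos: [0.5757, 0.0972, 0.04]
ee_rot: [0.997, 0.072, 0.0, 0.0]
ft_force: [0.4, 0.1, 1.0]
gripper_width: 0.013
finger_force: 30.0
```

```bash
python3 plan.py "[(0,575.6,99.1,120,8.5)]" 20
```

```text
at [575.7  97.2  40. ] 8.3 f 13.0 t 3.1 q [-0.03  0.68  1.53  0.    0.94  1.39]
(0, 575.6, 99.1, 120, 8.5)
 5 x [0, 0.0, -0.04, -1.6, -0.04]
```

Request:
apply_moves(targets=[[[0, 0, 0, -0.8, 0], [0, 0, 0, -1.6, 0], [0, 0, 0, -1.6, 0], [0, 0, 0, -1.6, 0], [0, 0, 0, -0.6, 0], [0, 0, 0, 0, 0]]])

```text
clock: 3.9
ee_pos: [0.5756, 0.0972, 0.1019]
ee_rot: [0.997, 0.072, 0.0, 0.0]
ft_force: [0.5, -0.2, -0.8]
gripper_width: 0.0137
finger_force: 30.0
```

```bash
python3 plan.py "[(0,591,240,100,90)]" 20
```

```text
at [575.6  97.2 101.9] 8.3 f 13.7 t 3.9 q [-0.03  0.59  1.49  0.    1.06  1.39]
(0, 591, 240, 100, 90)
 [0, 0.45, -1.74, 0.02, -10.21]
 [0, 0.75, -1.63, 0.02, -10.21]
 [0, 1.03, -1.47, 0.02, -10.21]
 [0, 1.27, -1.27, 0.02, -10.21]
 [0, 1.48, -1.02, 0.02, -10.21]
 [0, 1.63, -0.74, 0.02, -10.21]
 [0, 1.74, -0.44, 0.02, -10.21]
 [0, 1.79, -0.13, 0.02, -10.21]
```

Request:
apply_moves(targets=[[[0, 0.4, -1.7, 0, -10.2], [0, 0.75, -1.63, 0, -10.2], [0, 1.03, -1.47, 0, -10.2], [0, 1.27, -1.27, 0, -10.2], [0, 1.48, -1.02, 0, -10.2], [0, 1.63, -0.74, 0, -10.2], [0, 1.74, -0.44, 0, -10.2], [0, 1.8, -0.13, 0, -10.2]]])

```text
clock: 4.9
ee_pos: [0.5904, 0.2401, 0.1007]
ee_rot: [0.706, 0.709, -0.001, -0.0]
ft_force: [0.1, -0.6, -0.1]
gripper_width: 0.0134
finger_force: 30.0
```

```bash
cat > look.py <<'E'
import sys
from fit import *
def rim(r,z,c0,name=None,hz=.012):
    for n,dz in(("top",.003),("side",0.)):
        c=camera(n)
        if name: save(name+n+".png",c["color"])
        W=cloud(c);W[...,2]-=dz
        try: print(n,*scoop(W,c0,r,z-hz,z+.006,0))
        except Exception as e: print(n,"none")
if __name__=="__main__": rim(*eval(sys.argv[1]))
E
python3 plan.py "[(0,591,240,100,90)]" 20; python3 look.py ".036,.112,[.591,.302],'p2'"
```

```text
at [590.4 240.1 100.7] 90.23 f 13.4 t 4.9 q [ 0.2   0.7   1.3  -0.    1.14  0.2 ]
(0, 591, 240, 100, 90)
 1 x [0, -0.01, 0.06, 0.07, 0.23]
top [591. 302.] 0 -87.97944019177878 108.41990386133615 93.76336640548595
side [587.27116055 306.5205336 ] 605 -93.84669540896193 108.97793528068189 75.18893723230154
```

View pics/p2side.png

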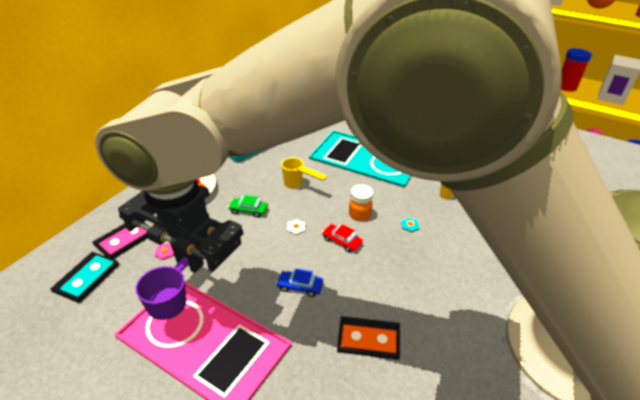

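Request:
apply_moves(targets=[[[0, -0.37, 0.25, 1.2, 0], [0, 0, 0, 1.5, 0], [0, 0, 0, 1.5, 0], [0, 0, 0, 0.8, 0], [0, 0, 0, 0.4, 0], [0, 0, 0, 0, 0]]])

```text
clock: 5.75
ee_pos: [0.5932, 0.2359, 0.0475]
ee_rot: [0.708, 0.706, 0.0, 0.0]
ft_force: [-0.2, 0.2, -0.7]
gripper_width: 0.0136
finger_force: 30.0
```

```bash
python3 plan.py "[(0,593.5,236.5,44,90)]" 20; python3 look.py ".036,.056,[.591,.302],'p3'"
```

```text
at [593.2 235.9  47.5] 89.89 f 13.6 t 5.8 q [0.2  0.76 1.33 0.   1.04 0.2 ]
(0, 593.5, 236.5, 44, 90)
 1 x [0, 0.06, 0.03, 0.35, -0.11]
top [591. 302.] 0 -85.91476956340321 55.43303879021055 97.66434925419003
side [591.18687239 300.54648552] 646 -95.76264889624234 54.889119400342636 74.91211724789987
```

Request:
apply_moves(targets=[[[0, 0.15, -0.1, 0.2, 0], [0, 0, 0, 0.15, 0], [0, 0, 0, 0, 0], [3, 0, 0, 0, 0], [3, 0, 0, 0, 0], [3, 0, 0, -2, 0], [3, 0, 0, -4, 0], [3, 0, 0, -3, 0]]])

```text
clock: 6.85
ee_pos: [0.5926, 0.2374, 0.1373]
ee_rot: [0.708, 0.706, 0.001, 0.001]
ft_force: [-0.1, 0.7, -0.8]
gripper_width: 0.0299
finger_force: 0.0
```

```bash
python3 plan.py "[(3,571.1,-117.7,110,176.4)]" 50; python3 look.py ".036,.054,[.591,.302],'p4'"
```

```text
at [592.6 237.4 137.3] 89.9 f 29.9 t 6.8 q [0.2  0.66 1.27 0.   1.21 0.2 ]
(3, 571.1, -117.7, 110, 176.4)
 [3, -3.95, -0.23, 0.3, -9.61]
 [3, -3.85, -0.89, 0.3, -9.61]
 [3, -3.65, -1.52, 0.3, -9.61]
 [3, -3.35, -2.11, 0.3, -9.61]
 [3, -2.95, -2.64, 0.3, -9.61]
 [3, -2.47, -3.09, 0.3, -9.61]
 [3, -1.91, -3.46, 0.3, -9.61]
 [3, -1.31, -3.73, 0.3, -9.61]
 [3, -0.67, -3.9, 0.3, -9.61]
top [623.33091377 243.28088499] 137 -134.0534355400368 52.44279374695881 51.52932715544782
side [589.99695489 301.91603341] 607 -90.6196029429237 52.08188195552799 95.39343330057997
```

Request:
apply_moves(targets=[[[3, -3.95, -0.23, 0, -9.6], [3, -3.85, -0.89, 0, -9.6], [3, -3.65, -1.52, 0.3, -9.6], [3, -3.35, -2.1, 0.3, -9.6], [3, -2.95, -2.64, 0.3, -9.6], [3, -2.47, -3.1, 0.3, -9.6], [3, -1.9, -3.46, 0.3, -9.6], [3, -1.3, -3.73, 0.3, -9.6]]])

```text
clock: 7.95
ee_pos: [0.5722, -0.0796, 0.1157]
ee_rot: [0.113, 0.994, 0.0, -0.0]
ft_force: [0.6, 0.2, -0.7]
gripper_width: 0.0299
finger_force: 0.0
```

```bash
python3 plan.py "[(3,571.1,-117.7,110,176.4),(3,571.1,-117.7,44,176.4)]" 25; python3 look.py ".036,.054,[.591,.302],'p5'"
python3 - <<'E'
from h import *
c=camera("top")
for C,P in blobs(c,"pink"): 
    if len(P)>300: print(C,rect(P))
E
```

```text
at [572.2 -79.6 115.7] 167.02 f 29.9 t 8.0 q [-0.34  0.56  1.5   0.    1.08 -1.69]
(3, 571.1, -117.7, 110, 176.4)
 [3, -0.37, -1.87, 0.29, -4.69]
 [3, -0.22, -1.89, 0.29, -4.69]
(3, 571.1, -117.7, 44, 176.4)
 3 x [3, 0.0, 0.0, 2.2, -0.0]
top [592.58826932 299.70436739] 351 -90.04730205563783 52.49414438471811 93.64189809505152
side [589.94604693 301.87051729] 608 -90.57662465496428 52.13160311026693 94.81394936898937
[15.70851461 24.68365444] [808.0, 573.5, 118.6, 59.6, -20.6]
[227.68144499  51.46962233] [816.3, 206.9, 89.3, 45.9, 79.8]
[573.65803109 138.38169257] [627.5, -524.0, 159.5, 135.4, -89.9]
[179.15551229 183.47359455] [529.9, 302.0, 247.6, 139.6, -1.3]
```

Request:
apply_moves(targets=[[[3, -0.37, -1.87, 0.3, -4.7], [3, -0.22, -1.89, 0.3, -4.7], [3, 0, 0, 2.2, 0], [3, 0, 0, 2.2, 0], [3, 0, 0, 2.2, 0], [3, 0, 0, 0, 0], [0, 0, 0, 0, 0], [0, 0, 0, 0, 0]]])

```text
clock: 9.1
ee_pos: [0.5718, -0.1164, 0.0451]
ee_rot: [0.034, 0.999, -0.0, 0.001]
ft_force: [-0.2, 0.3, 0.4]
gripper_width: 0.0135
finger_force: 30.0
```

Request:
apply_moves(targets=[[[0, 0, 0, 0, 0], [0, 0, 0, -1, 0], [0, 0, 0, -2, 0], [0, 0, 0, -3, 0], [0, 0, 0, -3, 0], [0, 0, 0, -2, 0], [0, 0, 0, 0, 0]]])

```text
clock: 9.98
ee_pos: [0.5718, -0.1167, 0.1558]
ee_rot: [0.034, 0.999, -0.001, 0.002]
ft_force: [0.2, 0.5, -1.1]
gripper_width: 0.013
finger_force: 30.0
```

```bash
python3 plan.py "[(0,591.3,362.8,155,90)]" 50; python3 look.py ".0255,.166,[.633,-.122],'p6'"
```

```text
at [ 571.8 -116.7  155.8] 176.09 f 13.0 t 10.0 q [-0.4   0.52  1.44  0.    1.17 -1.9 ]
(0, 591.3, 362.8, 155, 90)
 [0, 0.13, 4.8, 0.01, 8.61]
 [0, 0.85, 4.72, 0.01, 8.61]
 [0, 1.55, 4.54, 0.01, 8.61]
 [0, 2.21, 4.26, 0.01, 8.61]
 [0, 2.82, 3.88, 0.01, 8.61]
 [0, 3.37, 3.42, 0.01, 8.61]
 [0, 3.84, 2.87, 0.01, 8.61]
 [0, 4.23, 2.26, 0.01, 8.61]
 [0, 4.52, 1.61, 0.01, 8.61]
 [0, 4.71, 0.91, 0.01, 8.61]
top none
side [ 633.12111676 -120.09962749] 16 170.41448813020773 163.41201857643162 89.025761769646fit.py:14: RuntimeWarning: Mean of empty slice.
  mid=H[:,:2].mean(0)-c
  ret = um.true_divide(
  return _methods._mean(a, axis=axis, dtype=dtype,
  ret = ret.dtype.type(ret / rcount)
```

Request:
apply_moves(targets=[[[0, 0.13, 4.8, 0, 8.6], [0, 0.85, 4.72, 0, 8.6], [0, 1.55, 4.54, 0, 8.6], [0, 2.2, 4.26, 0, 8.6], [0, 2.8, 3.88, 0, 8.6], [0, 3.37, 3.4, 0, 8.6], [0, 3.84, 2.87, 0, 8.6], [0, 4.23, 2.26, 0, 8.6]]])

```text
clock: 11.08
ee_pos: [0.5861, 0.2682, 0.1527]
ee_rot: [0.595, 0.804, -0.001, -0.001]
ft_force: [0.1, -0.1, 0.8]
gripper_width: 0.0135
finger_force: 30.0
```

```bash
python3 plan.py "[(0,591.3,362.8,125,90)]" 50
```

```text
at [586.1 268.2 152.7] 107.01 f 13.5 t 11.1 q [ 0.25  0.66  1.23  0.    1.26 -0.05]
(0, 591.3, 362.8, 125, 90)
 [0, 4.45, 1.63, 1.38, 8.5]
 [0, 4.64, 0.95, 1.38, 8.5]
```

Request:
apply_moves(targets=[[[0, 3, 1, 0.7, 5], [0, 3, 0.7, 0.7, 5], [0, 2.1, 0.4, 0.7, 5], [0, 1.1, 0.2, 0.7, 2], [0, 0, 0, 0, 0], [0, 0, 0, 0, 0]]])

```text
clock: 11.82
ee_pos: [0.5905, 0.361, 0.1257]
ee_rot: [0.705, 0.709, -0.0, -0.0]
ft_force: [-0.3, 0.1, 0.5]
gripper_width: 0.0133
finger_force: 30.0
```

```bash
python3 plan.py "[(0,591.3,362.8,125,90)]" 50;  python3 look.py ".0255,.137,[.591,.300],'p6'"
```

```text
at [590.5 361.  125.7] 90.32 f 13.3 t 11.8 q [ 0.38  0.79  1.06 -0.    1.29  0.37]
(0, 591.3, 362.8, 125, 90)
 1 x [0, 0.18, 0.08, 0.07, 0.32]
top [590.12826485 299.03501816] 316 88.1932552303123 134.5728356547755 70.88898803522352
side [587.79528622 300.36221793] 81 93.79824383797747 134.71559400631904 87.6799881632186
```

Request:
apply_moves(targets=[[[0, 0.1, 0.23, 0.5, 0], [0, 0, 0, 1.2, 0], [0, 0, 0, 1.5, 0], [0, 0, 0, 1.5, 0], [0, 0, 0, 1.5, 0], [0, 0, 0, 0.8, 0], [0, 0, 0, 0, 0]]])

```text
clock: 12.8
ee_pos: [0.5927, 0.3625, 0.0554]
ee_rot: [0.705, 0.709, -0.0, -0.0]
ft_force: [-0.1, 0.7, 0.2]
gripper_width: 0.0135
finger_force: 30.0
```

```bash
python3 plan.py "[(0,592.8,362.2,53,90)]" 50;  python3 look.py ".0255,.068,[.591,.300],'p7'"; python3 - <<'E'
from h import *
a=cv2.imread("pics/p7top.png")[60:260,100:300];b=cv2.imread("pics/p7side.png")[230:400,80:300]
cv2.imwrite("pics/p7.png",np.hstack([cv2.resize(a,(400,400)),cv2.resize(b,(400,400))]))
E
```

```text
at [592.7 362.5  55.4] 90.3 f 13.5 t 12.8 q [0.38 0.87 1.11 0.   1.17 0.38]
(0, 592.8, 362.2, 53, 90)
 1 x [0, -0.03, 0.01, 0.24, 0.3]
top [592.44881013 300.80312416] 223 72.28082857814792 65.14833014712484 94.76938955785411
side [590.28998669 302.48469191] 133 98.12865280246 64.13644795826207 95.71911871733376
```

View pics/p7.png

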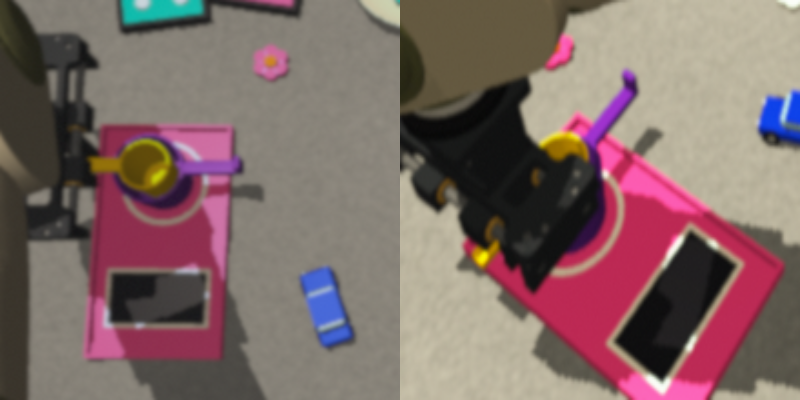

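The yellow cup sits inside the purple one, with its handle opposite (left crop at about (145,165)). I'll finish lowering it and release.

Request:
apply_moves(targets=[[[0, -0.05, 0, 0.15, 0], [0, 0, 0, 0.1, 0], [0, 0, 0, 0, 0], [3, 0, 0, 0, 0], [3, 0, 0, 0, 0], [3, 0, 0, -2, 0], [3, 0, 0, -4, 0], [3, 0, 0, -3, 0]]])

```text
clock: 13.9
ee_pos: [0.5933, 0.3623, 0.147]
ee_rot: [0.705, 0.709, 0.001, 0.001]
ft_force: [0.4, 0.0, 0.3]
gripper_width: 0.0298
finger_force: 0.0
```

```bash
python3 plan.py "[(5.5,446,-13.5,100,175)]" 55
```

```text
at [593.3 362.3 147. ] 90.3 f 29.8 t 13.9 q [0.38 0.78 1.03 0.   1.33 0.37]
(5.5, 446, -13.5, 100, 175)
 [5.5, -4.17, -1.66, 0.52, -9.41]
 [5.5, -3.84, -2.32, 0.52, -9.41]
 [5.5, -3.41, -2.91, 0.52, -9.41]
 [5.5, -2.89, -3.43, 0.52, -9.41]
 [5.5, -2.29, -3.86, 0.52, -9.41]
 [5.5, -1.62, -4.18, 0.52, -9.41]
 [5.5, -0.92, -4.39, 0.52, -9.41]
 [5.5, -0.19, -4.48, 0.52, -9.41]
 [5.5, 0.55, -4.45, 0.52, -9.41]
```

Request:
apply_moves(targets=[[[5.5, -4.17, -1.66, 0, -9.4], [5.5, -3.84, -2.32, 0.5, -9.4], [5.5, -3.41, -2.9, 0.5, -9.4], [5.5, -2.9, -3.43, 0.5, -9.4], [5.5, -2.3, -3.86, 0.5, -9.4], [5.5, -1.62, -4.18, 0.5, -9.4], [5.5, -0.92, -4.4, 0.5, -9.4], [5.5, -0.2, -4.48, 0.5, -9.4]]])

```text
clock: 14.9
ee_pos: [0.462, 0.0265, 0.1099]
ee_rot: [0.123, 0.992, -0.0, 0.001]
ft_force: [0.8, -0.6, -0.3]
gripper_width: 0.0549
finger_force: 0.0
```

```bash
python3 plan.py "[(5.5,446,-13.5,100,175),(5.5,446,-13.5,15,175)]" 40;python3 look.py ".0255,.064,[.591,.300],'p8'";python3 look.py ".036,.054,[.591,.300]"
```

```text
at [462.   26.5 109.9] 165.83 f 54.9 t 14.9 q [-0.2   0.35  1.86 -0.    0.93 -1.52]
(5.5, 446, -13.5, 100, 175)
 [5.5, 0.28, -2.13, 0.49, -4.59]
 [5.5, 0.45, -2.11, 0.49, -4.59]
(5.5, 446, -13.5, 15, 175)
 3 x [5.5, 0.0, 0.0, 2.83, -0.0]
top [591.7421589  300.30412777] 293 67.56396688132504 59.36364588286247 94.193791106679
side [589.91732935 302.50146567] 479 87.34126894575822 60.09258598168871 96.17404357052936
top [593.13155006 300.90703308] 352 -91.24627250237585 52.79311821554761 94.8234203713958
side [592.66106833 299.96700441] 636 -96.48606761461413 52.76318907409894 92.63430346517697
```

Request:
apply_moves(targets=[[[5.5, 0.28, -2.13, 0.5, -4.6], [5.5, 0.45, -2.1, 0.5, -4.6], [5.5, 0, 0, 2.8, 0], [5.5, 0, 0, 2.8, 0], [5.5, 0, 0, 2.8, 0], [5.5, 0, 0, 0, 0], [0, 0, 0, 0, 0], [0, 0, 0, 0, 0]]])

```text
clock: 16.1
ee_pos: [0.4464, -0.0118, 0.0152]
ee_rot: [0.046, 0.999, -0.0, 0.001]
ft_force: [-0.3, -0.4, 0.5]
gripper_width: 0.0371
finger_force: 0.2
```

Request:
apply_moves(targets=[[[0, 0, 0, 0, 0], [0, 0, 0, -1, 0], [0, 0, 0, -2.5, 0], [0, 0, 0, -3.5, 0], [0, 0, 0, -3, 0], [0, 0, 0, 0, 0]]])

```text
clock: 16.85
ee_pos: [0.4467, -0.0123, 0.1164]
ee_rot: [0.046, 0.999, -0.001, 0.002]
ft_force: [0.3, -0.9, -0.3]
gripper_width: 0.0358
finger_force: 30.0
```

```bash
python3 plan.py "[(0,467.2,304.2,110,89)]" 40; python3 - <<'E'
from h import *
c=camera("side");save("p9.png",c["color"][150:400,150:550])
for C,P in blobs(c,"red"): print(C,rect(P),P[:,2].mean())
E
```

```text
at [446.7 -12.3 116.4] 174.7 f 35.8 t 16.9 q [-0.29  0.31  1.9  -0.    0.93 -1.77]
(0, 467.2, 304.2, 110, 89)
 [0, 0.1, 3.52, 0.07, 9.52]
 [0, 0.68, 3.46, 0.07, 9.52]
 [0, 1.24, 3.3, 0.07, 9.52]
 [0, 1.77, 3.05, 0.07, 9.52]
 [0, 2.25, 2.71, 0.07, 9.52]
 [0, 2.67, 2.3, 0.07, 9.52]
 [0, 3.01, 1.83, 0.07, 9.52]
 [0, 3.27, 1.31, 0.07, 9.52]
 [0, 3.44, 0.75, 0.07, 9.52]
[448.8071066   86.16243655] [442.0, -660.3, 121.2, 46.6, -80.2] 0.08030243382028579
[348.5        192.87288136] [431.3, 2.6, 77.5, 22.3, -77.6] 0.13626652174764695
[353.89285714 204.46938776] [422.4, -4.5, 35.6, 32.4, -1.6] 0.11682386403823894
```

View pics/p9.png

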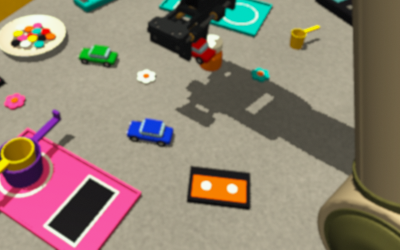

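The red car is held at crop (203,50), and the nested scoops sit on the ring at crop (20,160).

Request:
apply_moves(targets=[[[0, 0.1, 3.5, 0, 9.5], [0, 0.68, 3.46, 0, 9.5], [0, 1.24, 3.3, 0, 9.5], [0, 1.77, 3.05, 0, 9.5], [0, 2.25, 2.7, 0, 9.5], [0, 2.67, 2.3, 0, 9.5], [0, 3, 1.83, 0, 9.5], [0, 3.27, 1.3, 0, 9.5]]])

```text
clock: 17.9
ee_pos: [0.463, 0.2698, 0.113]
ee_rot: [0.654, 0.757, -0.001, -0.001]
ft_force: [-0.0, -0.7, -0.0]
gripper_width: 0.0354
finger_force: 30.0
```

```bash
python3 plan.py "[(0,467.2,304.2,100,89)]" 40; python3 - <<'E'
from h import *
# bay centre from dark pixels, first pictures
for n in("top","side"):
    c=dict(np.load(f"/tmp/{n}.npz"));W=cloud(c);v=c["color"].max(2)
    for nm,c0 in(("pink",[.467,.303]),("turq",[.597,-.299])):
        m=(v<60)&(np.linalg.norm(W[...,:2]-c0,axis=2)<.058);print(n,nm,m.sum(),rect(W[m]))
E
```

```text
at [463.  269.8 113. ] 98.38 f 35.4 t 17.9 q [ 0.31  0.48  1.63 -0.    1.03  0.16]
(0, 467.2, 304.2, 100, 89)
 [0, 3.34, 0.92, 1.3, 9.38]
top pink 498 [468.7, 318.5, 62.8, 44.8, 89.5]
top turq 933 [597.8, -300.4, 94.6, 48.1, -85.9]
side pink 1741 [465.9, 305.4, 96.7, 50.3, 88.8]
side turq 338 [596.4, -297.0, 90.1, 45.1, -84.9]
```

Request:
apply_moves(targets=[[[0, 2, 0.5, 0.6, 4.7], [0, 1.35, 0.35, 0.6, 4.7], [0, 0, 0, 1.5, 0], [0, 0, 0, 2, 0], [0, 0, 0, 2, 0], [0, 0, 0, 1.5, 0], [0, 0, 0, 0, 0]]])

```text
clock: 18.77
ee_pos: [0.4674, 0.3025, 0.0311]
ee_rot: [0.711, 0.703, -0.001, -0.001]
ft_force: [0.6, 0.4, -0.8]
gripper_width: 0.0354
finger_force: 30.0
```

```bash
python3 plan.py "[(0,467.2,304.2,19.3,89)]" 40
```

```text
at [467.4 302.5  31.1] 89.32 f 35.4 t 18.8 q [ 0.36  0.65  1.62 -0.    0.88  0.38]
(0, 467.2, 304.2, 19.3, 89)
 1 x [0, 0.17, -0.02, 1.18, 0.32]
```

Request:
apply_moves(targets=[[[0, 0.1, 0, 0.7, 0.3], [0, 0, 0, 0.45, 0], [0, 0, 0, 0, 0], [5.5, 0, 0, 0, 0], [5.5, 0, 0, 0, 0], [5.5, 0, 0, -3, 0], [5.5, 0, 0, -4, 0], [5.5, 0, 0, -4, 0]]])

```text
clock: 19.77
ee_pos: [0.4681, 0.3041, 0.1324]
ee_rot: [0.713, 0.701, 0.0, 0.0]
ft_force: [-0.2, 0.4, 0.5]
gripper_width: 0.0551
finger_force: 0.0
```

```bash
python3 plan.py "[(8,451.4,-106,120,97.5),(8,451.4,-106,36,97.5)]" 55
```

```text
at [468.1 304.1 132.4] 89.0 f 55.1 t 19.8 q [ 0.37  0.5   1.55 -0.    1.09  0.38]
(8, 451.4, -106, 120, 97.5)
 [8, -5.13, -0.12, 0.16, -1.06]
 [8, -5.13, -0.21, 0.16, -1.06]
 [8, -5.12, -0.31, 0.16, -1.06]
 [8, -5.11, -0.4, 0.16, -1.06]
 [8, -5.11, -0.5, 0.16, -1.06]
 [8, -5.1, -0.59, 0.16, -1.06]
 [8, -5.08, -0.69, 0.16, -1.06]
 [8, -5.07, -0.78, 0.16, -1.06]
(8, 451.4, -106, 36, 97.5)
 2 x [8, 0.0, 0.0, 4.2, -0.0]
```

Request:
apply_moves(targets=[[[8, -5.13, -0.12, 0, 0], [8, -5.13, -0.12, 0, 0], [8, -5.13, -0.12, 0, 0], [8, -5.13, -0.12, 0.2, 0], [8, -5.13, -0.12, 0.2, 0], [8, -5.13, -0.12, 0.2, 0], [8, -5.13, -0.12, 0.2, 0], [8, -5.13, -0.12, 0.2, 0]]])

```text
clock: 20.78
ee_pos: [0.4512, -0.1078, 0.1213]
ee_rot: [0.713, 0.701, 0.0, 0.0]
ft_force: [0.7, -0.2, -1.0]
gripper_width: 0.0799
finger_force: 0.0
```

```bash
python3 plan.py "[(8,451.4,-106,36,89)]" 30; python3 - <<'E'
from h import *
for n in("top","side"):
    c=camera(n);save("p10%s.png"%n,c["color"]);W=cloud(c)
    if n=="top":W[...,2]-=.003
    d=np.linalg.norm(W[...,:2]-[.467,.303],axis=2);Q=W[(d<.06)&(W[...,2]>.0145)];print(n,rect(Q),len(Q))
E
```

```text
at [ 451.2 -107.8  121.3] 89.0 f 79.9 t 20.8 q [-0.49  0.33  1.84  0.    0.97 -0.47]
(8, 451.4, -106, 36, 89)
 3 x [8, 0.06, 0.01, 2.84, -0.0]
top [468.7, 305.2, 80.4, 34.7, 89.3] 668
side [467.5, 306.2, 82.6, 37.7, 89.4] 1222
```

View pics/p10side.png

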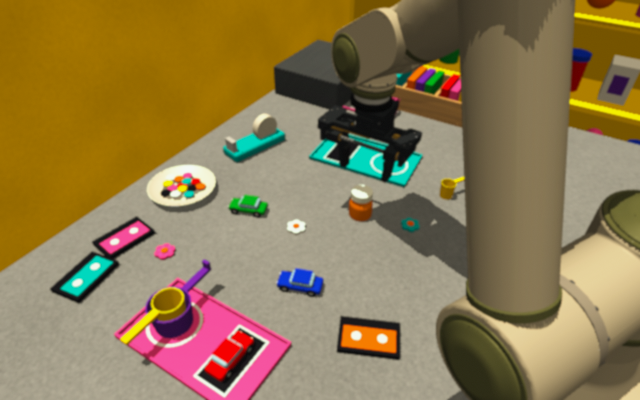

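The pink set is in place: scoops nested at (170,310) and the red car in the bay at (232,357). Next is the jar.

Request:
apply_moves(targets=[[[8, 0.06, 0, 2.8, 0], [8, 0.06, 0, 2.8, 0], [8, 0.06, 0, 2.8, 0], [8, 0, 0, 0.6, 0], [8, 0, 0, 0, 0], [0, 0, 0, 0, 0], [0, 0, 0, 0, 0], [0, 0, 0, 0, 0]]])

```text
clock: 21.88
ee_pos: [0.4516, -0.1043, 0.0314]
ee_rot: [0.713, 0.701, 0.0, 0.0]
ft_force: [-0.7, -0.2, 0.2]
gripper_width: 0.0517
finger_force: 0.0
```

Request:
apply_moves(targets=[[[0, 0, 0, 0, 0], [0, 0, 0, 0, 0], [0, 0, 0, -1, 0], [0, 0, 0, -2, 0], [0, 0, 0, -2, 0], [0, 0, 0, -1, 0], [0, 0, 0, 0, 0]]])

```text
clock: 22.75
ee_pos: [0.4516, -0.1043, 0.0914]
ee_rot: [0.713, 0.701, 0.0, 0.0]
ft_force: [-0.6, 0.4, -1.5]
gripper_width: 0.0488
finger_force: 30.0
```

```bash
python3 plan.py "[(0,473.2,-307.3,90,89)]" 30
```

```text
at [ 451.6 -104.3   91.4] 89.0 f 48.8 t 22.8 q [-0.48  0.38  1.87  0.    0.89 -0.46]
(0, 473.2, -307.3, 90, 89)
 7 x [0, -2.89, 0.36, 0.02, 0.0]
```

Request:
apply_moves(targets=[[[0, -1.5, 0.3, 0, 0], [0, -3, 0.36, 0, 0], [0, -3.1, 0.36, 0, 0], [0, -3.2, 0.4, 0, 0], [0, -3.2, 0.4, 0, 0], [0, -3.1, 0.4, 0, 0], [0, -2, 0.2, 0, 0], [0, -1, 0.1, 0, 0]]])

```text
clock: 23.75
ee_pos: [0.4728, -0.3066, 0.0904]
ee_rot: [0.714, 0.701, 0.0, -0.0]
ft_force: [0.7, 0.3, -2.2]
gripper_width: 0.0488
finger_force: 30.0
```

Request:
apply_moves(targets=[[[0, 0, 0, 1.5, 0], [0, 0, 0, 1.5, 0], [0, 0, 0, 1, 0], [0, 0, 0, 0, 0]]])

```text
clock: 24.25
ee_pos: [0.4729, -0.3049, 0.05]
ee_rot: [0.713, 0.701, -0.0, -0.001]
ft_force: [0.2, 0.4, -0.7]
gripper_width: 0.0487
finger_force: 30.0
```

```bash
python3 plan.py "[(0,473.2,-306,35.5,89)]" 30;  python3 - <<'E'
from h import *
for n in("top","side"):
    c=camera(n);W=cloud(c)
    if n=="top":W[...,2]-=.003
    hsv=cv2.cvtColor(c["color"],cv2.COLOR_RGB2HSV)
    save("p11%s.png"%n,c["color"])
    d=np.linalg.norm(W[...,:2]-[.473,-.307],axis=2);Q=W[(d<.04)&(W[...,2]>.068)&(W[...,2]<.095)&(hsv[...,2]>100)];print(n,rect(Q) if len(Q) else 0,len(Q))
E
```

```text
at [ 472.9 -304.9   50. ] 89.03 f 48.7 t 24.2 q [-0.78  0.63  1.59  0.    0.93 -0.76]
(0, 473.2, -306, 35.5, 89)
 1 x [0, -0.11, 0.04, 1.45, 0.03]
top [468.3, -291.5, 34.0, 10.5, 23.6] 35
side [474.3, -303.7, 47.3, 39.2, -58.1] 212
```

Request:
apply_moves(targets=[[[0, -0.2, -0.1, 0.8, 0], [0, 0, 0, 0.4, 0], [0, 0, 0, 0.2, 0], [0, 0, 0, 0, 0], [8, 0, 0, 0, 0], [8, 0, 0, 0, 0], [8, 0, 0, 0, 0]]])

```text
clock: 25.22
ee_pos: [0.4721, -0.3077, 0.0372]
ee_rot: [0.713, 0.701, 0.0, 0.0]
ft_force: [-0.4, 0.4, -1.0]
gripper_width: 0.0767
finger_force: 0.0
```

Request:
apply_moves(targets=[[[8, 0, 0, -3, 0], [8, 0, 0, -4, 0], [8, 0, 0, -3, 0]]])

```text
clock: 25.6
ee_pos: [0.4722, -0.3078, 0.1388]
ee_rot: [0.713, 0.701, 0.0, 0.001]
ft_force: [-0.0, -0.6, -0.2]
gripper_width: 0.0801
finger_force: 0.0
```

```bash
python3 plan.py "[(6,455,128,100,18.3)]" 55
```

```text
at [ 472.2 -307.8  138.8] 89.0 f 80.1 t 25.6 q [-0.79  0.5   1.52  0.    1.11 -0.77]
(6, 455, 128, 100, 18.3)
 [6, 5.44, -0.31, 0.48, 8.84]
 [6, 5.33, -1.14, 0.48, 8.84]
 [6, 5.09, -1.95, 0.48, 8.84]
 [6, 4.73, -2.71, 0.48, 8.84]
 [6, 4.26, -3.4, 0.48, 8.84]
 [6, 3.69, -4.02, 0.48, 8.84]
 [6, 3.03, -4.53, 0.48, 8.84]
 [6, 2.29, -4.95, 0.48, 8.84]
```

Request:
apply_moves(targets=[[[6, 5.44, -0.31, 0, 8.8], [6, 5.33, -1.14, 0.5, 8.8], [6, 5.1, -1.95, 0.5, 8.8], [6, 4.73, -2.7, 0.5, 8.8], [6, 4.26, -3.4, 0.5, 8.8], [6, 3.69, -4, 0.5, 8.8], [6, 3.03, -4.53, 0.5, 8.8], [6, 2.3, -4.95, 0.5, 8.8]]])

```text
clock: 26.6
ee_pos: [0.454, 0.1298, 0.1022]
ee_rot: [0.987, 0.159, 0.0, 0.0]
ft_force: [-0.4, -0.2, -0.3]
gripper_width: 0.0601
finger_force: 0.0
```

```bash
python3 plan.py "[(6,455,128,15,18.3)]" 30;  python3 - <<'E'
from h import *
for n in("top","side"):
    c=camera(n);W=cloud(c)
    if n=="top":W[...,2]-=.003
    save("p12%s.png"%n,c["color"])
    d=np.linalg.norm(W[...,:2]-[.473,-.307],axis=2);Q=W[(d<.04)&(W[...,2]>.06)&(W[...,2]<.08)];print(n,"jar",rect(Q),np.median(Q[:,2]))
    d=np.linalg.norm(W[...,:2]-[.455,.128],axis=2);Q=W[(d<.055)&(W[...,2]>.0125)&(W[...,2]<.034)];print("blue",rect(Q),len(Q))
    for C,P in blobs(c,"turq"):
        if len(P)>1000: print(rect(P))
E
```

```text
at [454.  129.8 102.2] 18.31 f 60.1 t 26.6 q [ 0.03  0.38  1.83 -0.    0.93  1.28]
(6, 455, 128, 15, 18.3)
 3 x [6, 0.01, 0.07, 2.91, 0.0]
top jar [473.3, -308.5, 43.9, 43.5, 28.5] 0.06708356754864642
blue [428.2, 101.9, 12.4, 2.1, -2.8] 9
[799.7, -198.4, 157.0, 59.7, 74.3]
[536.1, -303.6, 251.0, 142.4, 3.9]
side jar [471.1, -307.5, 43.3, 43.2, -89.4] 0.06753979247925102
blue [453.7, 129.0, 81.0, 36.2, 18.1] 745
[480.2, -93.1, 574.0, 208.0, -82.0]
```

Request:
apply_moves(targets=[[[6, 0.03, 0.05, 2.9, 0], [6, 0, 0.05, 2.9, 0], [6, 0, 0, 2.9, 0], [6, 0, 0, 0, 0], [0, 0, 0, 0, 0], [0, 0, 0, 0, 0], [0, 0, 0, 0, 0]]])

```text
clock: 27.58
ee_pos: [0.4552, 0.1272, 0.0159]
ee_rot: [0.987, 0.162, 0.001, 0.0]
ft_force: [-0.5, -1.0, 5.7]
gripper_width: 0.0359
finger_force: 30.0
```

Request:
apply_moves(targets=[[[0, 0, 0, -1, 0], [0, 0, 0, -2.5, 0], [0, 0, 0, -4, 0], [0, 0, 0, -4, 0], [0, 0, 0, -1, 0]]])

```text
clock: 28.2
ee_pos: [0.4555, 0.1274, 0.1425]
ee_rot: [0.987, 0.162, 0.002, 0.0]
ft_force: [-0.2, -0.0, -1.7]
gripper_width: 0.0358
finger_force: 30.0
```

```bash
python3 plan.py "[(0,597.1,-298.6,130,94)]" 36
```

```text
at [455.5 127.4 142.5] 18.62 f 35.8 t 28.2 q [0.02 0.32 1.8  0.   1.02 1.27]
(0, 597.1, -298.6, 130, 94)
 [0, -0.01, 3.45, 0.1, -5.8]
 [0, -0.36, 3.43, 0.1, -5.8]
 [0, -0.71, 3.38, 0.1, -5.8]
 [0, -1.05, 3.29, 0.1, -5.8]
 [0, -1.37, 3.17, 0.1, -5.8]
 [0, -1.69, 3.01, 0.1, -5.8]
 [0, -1.98, 2.83, 0.1, -5.8]
 [0, -2.26, 2.61, 0.1, -5.8]
 [0, -2.51, 2.37, 0.1, -5.8]
 [0, -2.74, 2.11, 0.1, -5.8]
 [0, -2.94, 1.82, 0.1, -5.8]
 [0, -3.1, 1.51, 0.1, -5.8]
 [0, -3.24, 1.19, 0.1, -5.8]
```

Request:
apply_moves(targets=[[[0, 0, 3.45, 0, -5.8], [0, -0.36, 3.43, 0, -5.8], [0, -0.7, 3.38, 0, -5.8], [0, -1.05, 3.3, 0, -5.8], [0, -1.37, 3.17, 0, -5.8], [0, -1.7, 3, 0, -5.8], [0, -1.98, 2.83, 0, -5.8], [0, -2.26, 2.6, 0, -5.8]]])

```text
clock: 29.2
ee_pos: [0.5416, -0.1357, 0.139]
ee_rot: [0.843, 0.539, -0.0, -0.001]
ft_force: [-1.0, 0.2, -0.1]
gripper_width: 0.0362
finger_force: 30.0
```

```bash
python3 plan.py "[(0,597.1,-298.6,110,94)]" 36
```

```text
at [ 541.6 -135.7  139. ] 65.19 f 36.2 t 29.2 q [-0.46  0.49  1.54  0.    1.11 -0.02]
(0, 597.1, -298.6, 110, 94)
 [0, -2.49, 2.37, 0.58, -5.76]
 [0, -2.72, 2.11, 0.58, -5.76]
 [0, -2.92, 1.83, 0.58, -5.76]
 [0, -3.08, 1.53, 0.58, -5.76]
 [0, -3.22, 1.21, 0.58, -5.76]
```

Request:
apply_moves(targets=[[[0, -2.5, 2.37, 0.3, -5.8], [0, -2.72, 2.1, 0.5, -5.8], [0, -2.92, 1.83, 0.6, -5.7], [0, -3.08, 1.53, 0.6, -5.7], [0, -3.2, 1.2, 0.6, -5.7], [0, 0, 0, 0, 0]]])

```text
clock: 29.95
ee_pos: [0.5959, -0.2991, 0.1118]
ee_rot: [0.684, 0.729, -0.0, -0.001]
ft_force: [-0.0, 0.3, -0.7]
gripper_width: 0.0359
finger_force: 30.0
```

```bash
python3 plan.py "[(0,597.1,-298.6,32,94),(0,597.1,-298.6,20,94)]" 16
```

```text
at [ 595.9 -299.1  111.8] 93.61 f 35.9 t 29.9 q [-0.64  0.75  1.18 -0.    1.22 -0.7 ]
(0, 597.1, -298.6, 32, 94)
 5 x [0, 0.01, 0.02, 1.6, -0.08]
(0, 597.1, -298.6, 20, 94)
 1 x [0, 0.0, 0.0, 1.2, 0.0]
```

Request:
apply_moves(targets=[[[0, 0.05, 0.1, 1.2, -0.3], [0, 0, 0, 2, 0], [0, 0, 0, 2, 0], [0, 0, 0, 2, 0], [0, 0, 0, 1.2, 0], [0, 0, 0, 0.7, 0], [0, 0, 0, 0, 0]]])

```text
clock: 30.82
ee_pos: [0.5975, -0.2972, 0.0228]
ee_rot: [0.682, 0.731, -0.0, -0.0]
ft_force: [-0.1, -0.3, -0.4]
gripper_width: 0.0356
finger_force: 30.0
```

```bash
python3 plan.py "[(0,597.1,-298.6,19.9,94)]" 16
```

```text
at [ 597.5 -297.2   22.8] 94.0 f 35.6 t 30.8 q [-0.64  0.85  1.23 -0.    1.05 -0.71]
(0, 597.1, -298.6, 19.9, 94)
 1 x [0, -0.14, -0.05, 0.29, 0.0]
```

Request:
apply_moves(targets=[[[0, -0.1, 0, 0.25, 0], [0, 0, 0, 0, 0], [5.5, 0, 0, 0, 0], [5.5, 0, 0, 0, 0], [5.5, 0, 0, -2, 0], [5.5, 0, 0, -4, 0], [5.5, 0, 0, -6, 0], [5.5, 0, 0, -6, 0]]])

```text
clock: 31.82
ee_pos: [0.5975, -0.298, 0.2041]
ee_rot: [0.682, 0.731, 0.0, 0.001]
ft_force: [0.1, -0.8, -0.3]
gripper_width: 0.0551
finger_force: 0.0
```

Request:
apply_moves(targets=[[[5.5, 5, -2, 0, 0], [5.5, 5, -4, 0, 0], [5.5, 5, -4, 0, 0], [5.5, 5, -4, 0, 0], [5.5, 5, -4, 0, 0], [5.5, 0, 0, 0, 0]]])

```text
clock: 32.58
ee_pos: [0.4028, -0.0636, 0.2018]
ee_rot: [0.681, 0.732, 0.0, 0.001]
ft_force: [0.9, -0.8, 0.9]
gripper_width: 0.0551
finger_force: 0.0
```

```bash
python3 - <<'E'
from h import *
for n in("top","side"):
    c=camera(n);W=cloud(c)
    if n=="top":W[...,2]-=.003
    save("p13%s.png"%n,c["color"])
    f=lambda c0,r,a,b:rect((lambda d:W[(d<r)&(W[...,2]>a)&(W[...,2]<b)])(np.linalg.norm(W[...,:2]-c0,axis=2)))
    for nm,a in(("jar",([.473,-.307],.04,.06,.08)),("blue",([.597,-.299],.055,.0145,.04)),("red",([.467,.304],.055,.0145,.04)),("green",([.66,.009],.055,.0125,.04))):
        try: print(n,nm,f(*a))
        except Exception: print(n,nm,"none")
E
python3 look.py ".0255,.064,[.591,.301]";python3 look.py ".036,.054,[.591,.301]"
```

```text
top jar [479.9, -319.8, 43.3, 19.6, 31.7]
top blue [598.8, -297.0, 81.6, 37.0, -86.9]
top red [468.7, 305.1, 80.6, 34.9, 89.2]
top green [663.3, 8.3, 81.0, 35.9, 18.6]
side jar [477.6, -305.2, 47.0, 31.5, -74.3]
side blue [597.3, -294.0, 77.8, 36.4, -84.6]
side red [467.0, 306.1, 82.1, 37.4, 88.3]
side green [661.7, 10.5, 81.7, 35.2, 18.6]
top [591.58450897 300.13950001] 299 62.52673160209981 58.85889347286827 94.30142861998144
side [589.70456932 302.35018389] 481 87.54560612514899 60.523340218119785 95.56448778422084
top [593.3033334  300.85740757] 350 -91.46091947843286 52.88242842301361 94.78776092092919
side [592.5475871  299.56898549] 632 -95.86716628701917 52.59566553856282 92.82076497548617
```

View pics/p13top.png

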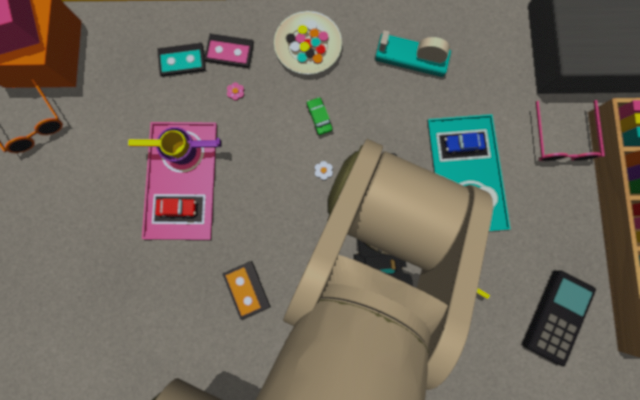

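View pics/p13side.png

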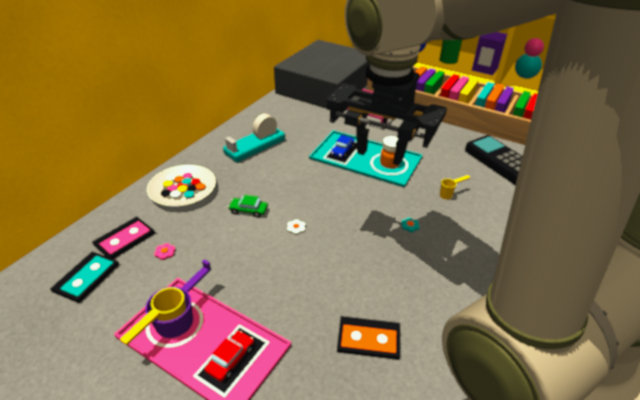

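Request:
apply_moves(targets=[[[5.5, 5, 0, -2, 0], [5.5, 5, 0, -2, 0], [5.5, 4, 0, 0, 0], [5.5, 0, 0, 0, 0]]])

```text
clock: 33.38
ee_pos: [0.3952, 0.0752, 0.2406]
ee_rot: [0.681, 0.732, 0.0, -0.0]
ft_force: [0.3, -0.0, -0.7]
gripper_width: 0.0543
finger_force: 0.0
```

```bash
python3 - <<'E'
from h import *
print(state()["ee_pos"])
for n in("top","side"):
    c=camera(n);W=cloud(c)
    if n=="top":W[...,2]-=.003
    f=lambda c0,r,a,b:(lambda d:W[(d<r)&(W[...,2]>a)&(W[...,2]<b)])(np.linalg.norm(W[...,:2]-c0,axis=2))
    for nm,a in(("jar",([.473,-.307],.04,.06,.08)),("blue",([.597,-.299],.055,.0145,.04)),("handle",([.5915,.363],.02,.03,.1))):
        Q=f(*a);print(n,nm,rect(Q),np.percentile(Q[:,2],[50,95]).round(4))
    P=np.concatenate([P for C,P in blobs(c,"yellow") if abs(P[:,1].mean()-.32)<.06]);print("yellow z top",np.percentile(P[:,2],[60,90]).round(4))
    P=P[(P[:,2]>.055)&(P[:,1]>.34)];k=np.polyfit(P[:,1],P[:,2],1);print("handle tilt deg",np.degrees(np.arctan(k[0])).round(1),"ends z",np.polyval(k,[.345,.385]).round(4))
E
```

```text
[0.3951866  0.07522168 0.24060526]
top jar [473.1, -308.8, 43.7, 43.4, 10.9] [0.0672 0.0691]
top blue [598.6, -296.9, 81.3, 36.6, -86.4] [0.0236 0.0351]
top handle [593.6, 362.9, 39.1, 14.2, 89.1] [0.0628 0.0647]
yellow z top [0.0654 0.0671]
handle tilt deg -0.1 ends z [0.0659 0.0658]Traceback (most recent call last):
  File "<stdin>", line 8, in <module>
    return _quantile_unchecked(
        a, q, axis, out, overwrite_input, method, keepdims, weights)
    return _ureduce(a,
                    func=_quantile_ureduce_func,
    ...<5 lines>...
                    overwrite_input=overwrite_input,
                    method=method)
    r = func(a, **kwargs)
    result = _quantile(arr,
                       quantiles=q,
    ...<2 lines>...
                       out=out,
                       weights=wgt)
    slices_having_nans = np.isnan(arr[-1, ...])
                                  ~~~^^^^^^^^^
IndexError: index -1 is out of bounds for axis 0 with size 0
```

The jar is still on its mark, the yellow handle is level at about z 63 mm (64 expected when nested), and both cars are in their bays. I'm handing in.

```bash
python3 -c "from cell import hand_in;print(hand_in())"
```

```text
the job is handed in; nothing more can be done
None
```

Both gift sets are made up and handed in at about 33 s, everything within about 3 mm of its mark (the blue car is furthest off, along its bay); the yellow scoop is nested with its handle opposite, the jar stayed upright, and the green car was left where it was.

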